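Lock the probe arm with its pin

ROBOT

A 7-joint arm with a two-finger parallel gripper is mounted at the origin on a cart in front of the work surface, level with it; the furniture and walls round the work are solid. World frame = base frame: x ahead of the robot, y to its left, z up, the work surface at z = 0. Lengths are in mm, angles in degrees, forces in N, time in s.
With the tool pointing down it reaches from about 425 to 1025 mm from the base axis. Payload 9.4 kg.
Tool frame: the origin (TCP) lies on the mounting face of the last link; the fingertips stand 186 mm ahead of it and the grasp point (between the pads) lies 167 mm ahead of it (env.grasp_offset is the z of the grasp point in the tool frame, in mm); z points along the fingers, y is the line along which they close (so a half turn about z gives the same grasp; the last joint's range is limited). The gripper opens to 93 mm and grips with 3 to 60 N. Pads are 15 mm wide; open, the fingers measure 128 mm over their backs; the gripper's body (75 mm by 188 mm) begins 65 mm behind the grasp point.
Start: joints at [-72.347, 34.337, -0.143, 91.639, 0.103, 54.024, -4.572], TCP at [272.142, 671.984, 404.718] pointing down, gripper open.
Joint ranges: [-147.43, 147.43], [-19.82, 112.94], [-74.19, 73.91], [6.32, 146.72], [-59.91, 239.91], [6.04, 106.73], [-150.56, 150.56]. Speed limits (degrees/s): [127.2, 127.2, 172.46, 172.46, 180, 180, 180].

INTERFACE

Orientations are given as a 3x3 rotation matrix whose columns are the frame's x, y, z axes.
In Python, from cell import env, imaging, order, spotter gives the robot as it stands.
- The arm moves only by the tool play_rows, never from a script. Its argument "motion" is a list of rows, each a list of 3 entries, a list of its own where there are three numbers: the shift along the world's x, y, z each as a share of 250 mm, from -1 to 1, then the turn, a rotation vector about the world's x, y, z each as a share of 360 degrees, from -1 to 1, then the finger opening in mm, from 0 to 93. A call has 1 to 20 rows; each row is the pose to reach, as a shift and turn from the pose commanded when the call began, turning the shorter way round; what a row does not reach only later rows make up. A row lasts 1/10 s, in which the tool goes at most 50 mm and 8.59 degrees, less where a joint would pass 70% of its speed; a pose out of reach is approached as far as the arm can. A call with a number of a shift or a turn outside -1 to 1 is refused whole. A call with a gripper value outside its range is refused whole. The fingers move at their own pace and stop on an object; "grip_force" is the grip in N (left out, the last holds). Time passes only in rows, so rows that repeat a pose let the fingers close. It gives the time, the measured TCP pose, the force, the opening and the grip force at its end, in the units of the state.
- env.state(): the state, without advancing time (a new reading comes with each control period).
- imaging.get_image(name): name is "scene" or "top"; returns a dict with "pixels" (384x512x3 uint8, blue, green, red), "range_z" (384x512 float32, mm along the optical axis (not along the pixel's ray), 0 where there is no reading), "vertical_fov" (degrees; the focal length in pixels is half the picture's height over the tangent of half this angle, whatever the lens; pixels are square), "cx", "cy" (the principal point, pixels), "R" (3x3) and "t" (3): a world point X has camera coordinates R X + t. Camera axes: x right, y down, z forward; pixel columns grow to the right and rows downward; lengths in mm; the calibration is good to about 2 mm. A picture is of the moment at which its call begins.
- order.finish_job(): hands the job in; it is judged then, once.
Trained networks look in a picture, given as the dict that the camera call returned (one of the last four; its "shot" number tells which), for a name from the list of things; names that differ only in an ending like _2 or _b are one class to them, and where a whole thing is asked for, a point or a joint stands for the part that bears it (a point fixed in the world has none). Each returns a list of dicts, best first, with "score" (0 to 1); they miss things now and then, are a little off and sometimes report something else, mostly with a low value. They report only what shows in the picture. A call takes as long as a camera call.
- spotter.outline_of(target, picture): "pixels" (384x512 bool, what is visible of it) and "pixel" ([row, column] in pixels, amid what is visible of it).
The state is a dict: "time_s": time; "qpos": joint angles; "qvel": joint speeds; "joint_torque": joint torques, N m; "position": TCP position; "orientation": TCP orientation; "force": force on the tool from outside, world axes, zero at the start; "moment": the same for the moment, N m; "finger_gap": finger opening in mm; "grip_force": force on a finger pad.
Only numpy, scipy, OpenCV 4.12 (cv2) and the standard library are available. Lean on these libraries where they do the work, as an engineer would, in place of code of your own. Each camera call takes 0.05 s, during which the arm holds its last target. There are 200 camera calls.

TASK

Swing the blue probe arm of the inclined stand home into the fork, up against its stop, so that its hole lines up with the two holes of the fork. Then take the red-headed locking pin from its holder and push it down along the slanted holes, through the upper lug, the arm and the bed beneath, until its collar sits on the upper lug, and let go of it. Leave the other things on the bench where they are.

Things in the scene. Friction and masses are not known exactly. Their poses are not given: they have to be found in the camera images.
- fork: inclined aluminium fork, fixed; its place and turn vary. Origin: centre of the upper hole's mouth, on top of the upper lug, 190 mm above the bench. z: out of the hole along its axis, 35 degrees from vertical, leaning mostly toward the robot; x: up the slope, away from the robot; y: level. The pin goes in along -z. The 3 holes are 13 mm wide and lie on this z axis when the arm is home
- swing_arm (a joint): angle of the blue arm about its pivot, rad: 0 = home, against the stop, holes in line; it starts open, and grows as the arm swings down the slope toward the robot (1.0 = fully open). The pivot is parallel to the fork's z through fork x = 0, y = +80 mm. The stiff hinge stays where it is left; about 1 to 2 N at the post moves it
- swing_post (a point): middle of the orange post on the arm's free end: 12 mm in diameter, 25 mm long, parallel to the fork's z, 125 mm from the pivot; middle at fork z = -12.5 mm, top at z = 0. At home it is at fork x = 0, y = -45 mm. To close the arm push the post up the slope (fork +x)
- swing_eye (a point): centre of the upper mouth of the arm's hole (arm 8 mm thick, 80 mm from the pivot); at home it is on the fork's z axis at z = -25 mm (the arm fills z = -33 to -25)
- pin_head (a point): centre of the red round head of the locking pin, 20 mm in diameter, 43 mm long, the part to grip. The pin is 116 mm long, about 70 g, and starts upright in the holder. Below the head: a steel collar 28 mm in diameter, 5 mm thick, then a shaft 10 mm in diameter, 68 mm long. The head's centre is 26.5 mm above the collar's underside, 94.5 mm above the tip
- pin_tip (a point): the lower end of the pin, tapered over the last 8 mm from 10 to 4 mm in diameter; the point's z axis points along the pin toward the head
- pin_seat (a point): centre of the underside of the pin's collar, 68 mm above the tip
- pin_holder: grey pin holder, fixed to the bench: an 80 x 80 mm foot, 8 mm thick, with a 36 x 36 mm block on it whose top is 78 mm above the bench; origin at the centre of its underside. Its upright hole is 13 mm wide; the pin's collar rests on the top, so the pin must be raised 68 mm to come out
- multimeter: grey multimeter on its back, 165 x 82 x 45 mm, bystander; origin at the centre of its underside
- reagent1: brown bottle with a black cap, 53 mm wide, 115 mm high, bystander; origin under its centre
- reagent2: white bottle, 47 mm wide, 90 mm high, bystander; origin under its centre
- beaker: clear beaker, 68 mm wide, 76 mm high, bystander; origin under its centre
- tape1: roll of blue tape lying flat, 68 mm wide, 18 mm high, bystander; origin under its centre
- pliers: red-handled pliers, 161 mm long, 14 mm high, bystander; origin under its centre
- parts_dish: steel dish of screws, 68 mm wide, 16 mm high, bystander; origin under its centre
- fuse_box: clear box of fuses, 35 x 60 x 14 mm, bystander; origin under its centre
- stand: the grey stand that carries the fork; origin on the bench straight below the fork's. In the fork's frame, mm: upper lug x -18 to 34, y -18 to 18, z -8 to 0; web x 26 to 34 joins it to the bed; bed x -24 to 34, y -24 to 98, z -58 to -50. Nothing of stand or arm rises above fork z = 0

How it is judged (in metres and radians):
On the way, in this order (a step that is already met when the one before it is completed fails the run):
1. the arm is home against its stop, within 0.05 rad (value of joint swing_arm below 0.05 rad), for 0.2 s.
2. the pin's tip is inside or past the arm's hole, on the bore's axis, with the arm still home (z of pin_tip in the frame of fork between -0.07 and -0.027 m and x of pin_tip in the frame of fork between -0.006 and 0.006 m and y of pin_tip in the frame of fork between -0.006 and 0.006 m and value of joint swing_arm below 0.06 rad).
At the end, for the whole second after the job is handed in: the arm is home (within 0.06 rad); the pin runs through upper lug, arm and bed along the bore (within 0.09 rad), the centre of its collar's underside within 5 mm of the mouth of the upper hole and its tip at least 63 mm below it; the pin is at rest (value of joint swing_arm below 0.06 rad and distance between pin_seat and fork below 0.005 m and z of pin_tip in the frame of fork below -0.063 m and angle between the z axis of pin_tip and the z axis of fork, either way round below 0.09 rad and linear speed of pin below 0.02 m/s); the robot touches nothing.
It fails at once if a bystander (multimeter, bottle, beaker, tape, pliers, dish, fuse box) is moved more than 30 mm (distance of any of multimeter, reagent1, reagent2, beaker, tape1, pliers, parts_dish, fuse_box from where it was at the start of the episode above 0.03 m).
It also fails if it takes over 58 s, if anything falls off the work surface, if the arm or the gripper's body presses on something with over 40 N, if the wrist force passes 120 N, or if a joint passes its speed limit or range.

## Working session

There is one attempt and no reset: what is moved stays moved. The work goes in short steps, Python scripts to look and compute and a tool call to move; the robot and the scene stay as the last step left them, time stands still between calls to the robot, and variables do not carry over. Pictures are saved under pics/ and viewed, at most 10 in all, crops included, and the job is handed in when it is done.

Besides the shell and the picture viewer there is one more tool, called after "Call:" as name(argument=value, ...) on one line, values as JSON. play_rows: Moves the arm, as the interface text tells. Shift numbers are shares of 250 mm and turn numbers shares of 360 degrees, none past 1 either way. Its arguments: {"type":"object","properties":{"motion":{"type":"array","items":{"type":"array"}},"grip_force":{"type":"number"}},"required":["motion"]}

```bash
mkdir -p pics
cat > h.py <<'E'
import numpy as np,cv2
from cell import env,imaging,order,spotter
def cloud(p):
    z=p["range_z"];h,w=z.shape;f=h/2/np.tan(np.radians(p["vertical_fov"])/2)
    v,u=np.mgrid[:h,:w]
    C=np.stack([(u-p["cx"])*z/f,(v-p["cy"])*z/f,z],-1)
    W=(C-np.array(p["t"]))@np.array(p["R"])
    W[z<=0]=np.nan
    return W
def proj(p,X):
    c=np.array(p["R"])@np.array(X)+np.array(p["t"]);f=192/np.tan(np.radians(p["vertical_fov"])/2)
    return c[0]/c[2]*f+p["cx"],c[1]/c[2]*f+p["cy"]
E
python3 - <<'E'
from h import *
print(env.state())
ims=[]
for n in("scene","top"):
    p=imaging.get_image(n);W=cloud(p)
    np.savez("%s0.npz"%n,**{k:np.array(v) for k,v in p.items()})
    print(n,p["vertical_fov"],"cam",-np.array(p["R"]).T@np.array(p["t"]))
    cv2.imwrite(f"pics/{n}0.png",p["pixels"])
    for t in["fork","stand","swing_arm","swing_post","pin_head","pin_holder","multimeter","reagent1","reagent2","beaker","tape1","pliers","parts_dish","fuse_box"]:
        for o in spotter.outline_of(t,p)[:1]:
            X=W[o["pixels"]];X=X[~np.isnan(X[:,0])]
            if len(X):print(t,round(o["score"],2),np.round(o["pixel"]),len(X),np.percentile(X,[2,50,98],axis=0).round().tolist())
E
```

```text
{'time_s': 0.0, 'qpos': array([-72.34823736,  34.38480774,  -0.14618487,  91.68083715,
         0.1046549 ,  54.0241715 ,  -4.57095713]), 'qvel': array([-0.06407223,  0.07124805, -0.00158965, -0.05536593, -0.00090186,
        0.06017291, -0.00774718]), 'joint_torque': array([-9.13681852e-04, -7.65056705e+01,  1.49719387e+00, -2.52362698e+01,
       -5.24087891e-02,  1.67724345e-02,  1.40088860e-04]), 'position': array([272.04876488, 671.80344322, 403.8565537 ]), 'orientation': array([[-9.26919068e-01,  3.75261044e-01, -4.35949968e-04],
       [ 3.75261263e-01,  9.26917862e-01, -1.50380739e-03],
       [-1.60230519e-04, -1.55750288e-03, -9.99998774e-01]]), 'force': array([-0.06244225, -0.41584469, -0.2397504 ]), 'moment': array([-0.035132  , -0.018426  , -0.02629285]), 'grip_force': 0.0, 'finger_gap': 93.12883090196915}
scene 42.077207667087066 cam [1315.55902028 -372.07046916 1530.52376847]
fork 0.69 [226. 238.] 756 [[585.0, -44.0, 123.0], [675.0, 2.0, 165.0], [710.0, 67.0, 207.0]]
stand 0.93 [238. 245.] 2359 [[594.0, -66.0, 2.0], [690.0, -3.0, 14.0], [746.0, 75.0, 202.0]]
swing_arm 
[... 1892 characters left out ...]
510.0, 214.0, 43.0]]
reagent1 0.58 [171. 229.] 195 [[658.0, 199.0, 2.0], [676.0, 219.0, 88.0], [704.0, 247.0, 118.0]]
reagent2 0.58 [171. 229.] 195 [[658.0, 199.0, 2.0], [676.0, 219.0, 88.0], [704.0, 247.0, 118.0]]
beaker 0.74 [238. 148.] 343 [[388.0, 486.0, -3.0], [420.0, 530.0, 29.0], [450.0, 553.0, 78.0]]
tape1 0.67 [235. 361.] 236 [[407.0, -296.0, 1.0], [441.0, -265.0, 17.0], [472.0, -232.0, 23.0]]
pliers 0.64 [176. 356.] 194 [[632.0, -320.0, -2.0], [670.0, -265.0, 11.0], [684.0, -189.0, 17.0]]
parts_dish 0.51 [150. 242.] 219 [[742.0, 155.0, -3.0], [772.0, 183.0, 3.0], [801.0, 213.0, 16.0]]
fuse_box 0.57 [158. 344.] 121 [[715.0, -250.0, 8.0], [739.0, -224.0, 14.0], [764.0, -200.0, 19.0]]
```

Run:
```python
import cv2
s=cv2.imread("pics/scene0.png");t=cv2.imread("pics/top0.png")
a=cv2.resize(s[130:330,150:350],(800,600)[1:]*2,interpolation=3)
cv2.imwrite("pics/sc.png",cv2.resize(s[150:290,180:360],None,fx=4.4,fy=4.2,interpolation=2)[:600,:800])
cv2.imwrite("pics/tc.png",cv2.resize(t[120:270,170:370],None,fx=4,fy=4,interpolation=2))
```

```text
(no output)
```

View pics/sc.png

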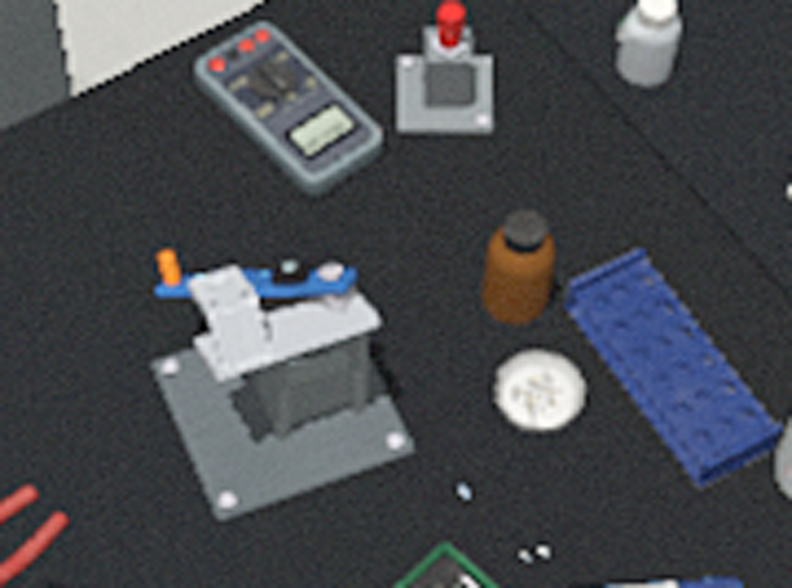

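View pics/tc.png

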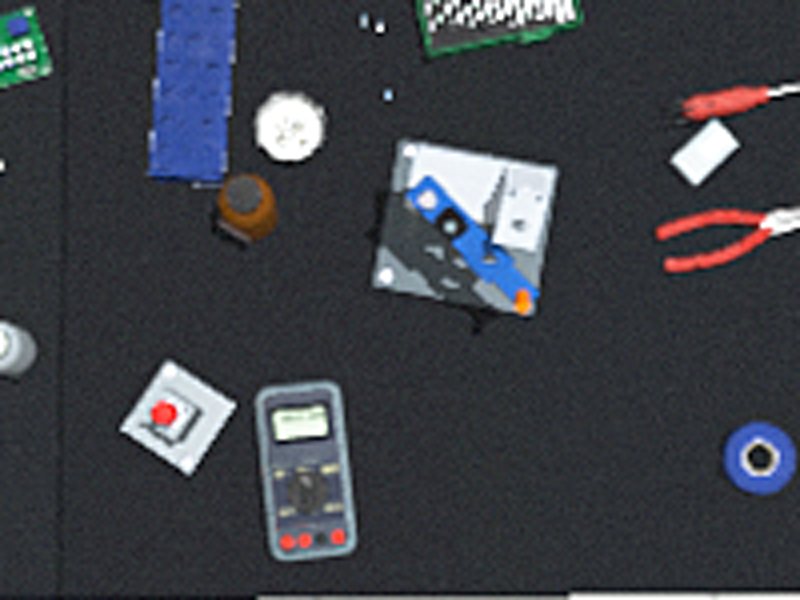

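View pics/scene0.png

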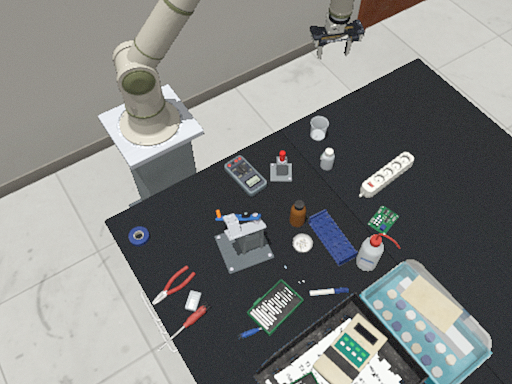

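```bash
cat > fit.py <<'E'
from h import *
from scipy.optimize import least_squares
def frame(x,y,psi,z=190):
    s,c=np.sin(np.radians(35)),np.cos(np.radians(35));C,S=np.cos(psi),np.sin(psi)
    R=np.array([[c*C,c*S,s],[-S,C,0],[-s*C,-s*S,c]]).T
    return R,np.array([x,y,z])
def sdf(P,lo,hi):
    c=(np.array(lo)+hi)/2;h=(np.array(hi)-lo)/2;q=abs(P-c)-h
    return np.linalg.norm(np.maximum(q,0),axis=1)+np.minimum(q.max(1),0)
def model(P,a):
    # arm frame: u along arm from pivot
    d=P-[0,80,0];e=np.array([-np.sin(a),-np.cos(a),0]);n=np.array([np.cos(a),-np.sin(a),0])
    A=np.stack([d@e,d@n,P[:,2]],1)
    D=[sdf(P,[-18,-18,-8],[34,18,0]),sdf(P,[26,-18,-58],[34,18,0]),sdf(P,[-24,-24,-58],[34,98,-50]),sdf(A,[-10,-9,-33],[133,9,-25]),sdf(A,[120,-5.5,-30],[131,5.5,0])]
    return np.min(D,0)
def fit(W,g):
    X=W.reshape(-1,3);X=X[~np.isnan(X[:,0])]
    for it in range(3):
        R,o=frame(*g[:3]);P=(X-o)@R
        m=(P[:,2]>-57)&(P[:,2]<15)&(abs(P[:,1]-30)<100)&(abs(P[:,0]+20)<110)&(X[:,2]>90)
        Y=X[m]
        f=lambda q:model((Y-frame(*q[:3])[1])@frame(*q[:3])[0],q[3])
        g=least_squares(f,g,loss="soft_l1",f_scale=2,x_scale=[10,10,.1,.1]).x
    return g,len(Y),np.median(abs(f(g)))
E
python3 - <<'E'
from fit import *
Ws=[]
for n in("scene","top"):
    p=dict(np.load(n+"0.npz"));W=cloud(p);Ws.append(W.reshape(-1,3))
    for psi in(-.3,0,.3):print(n,*fit(W,[665,-15,psi,.6]))
    b=p["pixels"].astype(int);red=(b[...,2]>130)&(b[...,1]<70)&(b[...,0]<70)
    m=red&(abs(W[...,0]-490)<70)&(abs(W[...,1]-295)<60);X=W[m]
    print("red",len(X),np.percentile(X,[5,50,95],axis=0).round(1).tolist(),"top",X[X[:,2]>122].mean(0))
    m=(abs(W[...,2]-78)<5)&(abs(W[...,0]-490)<70)&(abs(W[...,1]-295)<60)&~red
    print("block",W[m].mean(0),np.percentile(W[m],[3,97],axis=0).round(1).tolist())
print(*fit(np.concatenate(Ws),[665,-15,0,.6]))
E
```

```text
scene [ 6.41257021e+02 -1.71238198e+01 -1.99254197e-01  6.39168285e-01] 787 1.5679257828907112
scene [ 6.41282542e+02 -1.70726421e+01 -1.98935090e-01  6.39004630e-01] 787 1.5632678515458798
scene [ 6.41281344e+02 -1.71298942e+01 -1.98447005e-01  6.38733628e-01] 787 1.5678334807081882
red 42 [[482.8, 284.0, 94.1], [492.6, 289.7, 115.3], [499.8, 300.3, 127.6]] top [492.36552977 293.05330613 125.23519008]
block [493.17563024 288.67162871  78.00363393] [[469.2, 271.5, 73.5], [510.3, 310.8, 82.3]]
top [ 6.37247399e+02 -1.66708305e+01 -1.82567355e-01  6.34411737e-01] 819 1.7079634071654652
top [ 6.37247399e+02 -1.66708305e+01 -1.82567356e-01  6.34411727e-01] 819 1.707963514643609
top [ 6.37247399e+02 -1.66708306e+01 -1.82567355e-01  6.34411739e-01] 819 1.7079635435493827
red 14 [[478.3, 286.2, 77.4], [485.4, 293.1, 122.8], [492.5, 309.9, 128.1]] top [485.73376796 294.12379293 124.27927119]
block [485.36430117 291.87739987  78.46739058] [[465.2, 273.5, 74.5], [505.6, 313.7, 82.5]]
[ 6.38948949e+02 -1.71014116e+01 -1.84393676e-01  6.40921479e-01] 1590 1.8552108435992878
```

```bash
cat > plan.py <<'E'
from fit import *
from scipy.spatial.transform import Rotation as Ro
F=[639.5,-17,-.19]
R,o=frame(*F);TILT=np.stack([-R[:,0],R[:,1],-R[:,2]],1)
C,S=np.cos(F[2]),np.sin(F[2]);DOWN=np.array([[-C,-S,0],[-S,C,0],[0,0,-1]]).T
def tcp(f,off,Rt=TILT):  # fork coords of the point 'off' mm ahead of TCP
    return o+R@np.array(f,float)-off*Rt[:,2]
def rows(p0,R0,targets):
    for p,Rt in targets:
        d=(p-p0)/250;t=Ro.from_matrix(Rt@np.array(R0).T).as_rotvec()/(2*np.pi)
        print(np.round(p,1),"shift",d.round(4).tolist(),"turn",t.round(4).tolist())
E
python3 - <<'E'
from plan import *
st=env.state()
T=[(tcp([-105,-30,60],186),TILT),(tcp([-105,-30,-17],186),TILT)]
rows([272.142,671.984,404.718],st["orientation"],T)
print("from B:")
p0=T[-1][0]
T=[(tcp([-125*np.sin(a)-13.5,80-125*np.cos(a)-8,-17],186),TILT) for a in(.64,.5,.4,.3,.2,.1,.05,0,-.03)]
rows(p0,TILT,T)
E
```

```text
[410.8  -3.6 331.3] shift [0.5547, -2.7022, -0.2937] turn [-0.0276, -0.0934, 0.03]
[454.2 -11.9 268.2] shift [0.7282, -2.7356, -0.546] turn [-0.0276, -0.0934, 0.03]
from B:
[468.1 -12.8 277.9] shift [0.0555, -0.0036, 0.0387] turn [0.0, 0.0, 0.0]
[478.1 -24.4 286.3] shift [0.0958, -0.0498, 0.0724] turn [0.0, 0.0, 0.0]
[486.1 -31.4 292.8] shift [0.1279, -0.0781, 0.0982] turn [0.0, 0.0, 0.0]
[494.8 -37.5 299.5] shift [0.1624, -0.1022, 0.1252] turn [0.0, 0.0, 0.0]
[503.9 -42.4 306.4] shift [0.199, -0.1218, 0.153] turn [0.0, 0.0, 0.0]
[513.5 -46.1 313.5] shift [0.2374, -0.1368, 0.1813] turn [0.0, 0.0, 0.0]
[518.4 -47.5 317.1] shift [0.2571, -0.1425, 0.1956] turn [0.0, 0.0, 0.0]
[523.4 -48.7 320.7] shift [0.277, -0.147, 0.2099] turn [0.0, 0.0, 0.0]
[526.5 -49.2 322.8] shift [0.2891, -0.1491, 0.2185] turn [0.0, 0.0, 0.0]
```

Call:
play_rows(motion=[[[0.6, -1, 0], [0, 0, 0], 0], [[0.6, -1, 0], [0, 0, 0], 0], [[0.6, -1, 0], [0, 0, 0], 0], [[0.6, -1, 0], [0, 0, 0], 0], [[0.6, -1, 0], [0, 0, 0], 0], [[0.6, -1, 0], [0, 0, 0], 0], [[0.6, -1, 0], [0, 0, 0], 0], [[0.6, -1, 0], [0, 0, 0], 0]], grip_force=10)

```text
time_s: 2.3
position: [422.8, 421.3, 405.1]
orientation: [[-0.926, 0.378, 0.0], [0.378, 0.926, 0.001], [-0.0, 0.001, -1.0]]
force: [-0.9, -0.5, 0.8]
finger_gap: 33.8
grip_force: 0.0
```

Call:
play_rows(motion=[[[0.1, -1, 0], [-0.0276, -0.0934, 0.03], 0], [[0.1, -1, 0], [-0.0276, -0.0934, 0.03], 0], [[0.1, -1, 0], [-0.0276, -0.0934, 0.03], 0], [[0.1, -1, 0], [-0.0276, -0.0934, 0.03], 0], [[0.1, -1, 0], [-0.0276, -0.0934, 0.03], 0], [[0.1, -1, 0], [-0.0276, -0.0934, 0.03], 0], [[0.1, -1, 0], [-0.0276, -0.0934, 0.03], 0], [[0.1, -1, 0], [-0.0276, -0.0934, 0.03], 0]])

```text
time_s: 3.1
position: [446.9, 173.6, 404.8]
orientation: [[-0.804, 0.187, 0.564], [0.154, 0.982, -0.107], [-0.574, 0.001, -0.819]]
force: [-0.3, 0.9, 0.2]
finger_gap: 0.1
grip_force: 0.0
```

Call:
play_rows(motion=[[[-0.145, -0.702, -0.294], [0, 0, 0], 0], [[-0.145, -0.702, -0.294], [0, 0, 0], 0], [[-0.145, -0.702, -0.294], [0, 0, 0], 0], [[-0.145, -0.702, -0.294], [0, 0, 0], 0], [[-0.145, -0.702, -0.294], [0, 0, 0], 0], [[-0.145, -0.702, -0.294], [0, 0, 0], 0]])

```text
time_s: 3.7
position: [424.3, 41.4, 348.4]
orientation: [[-0.806, 0.19, 0.561], [0.149, 0.982, -0.119], [-0.573, -0.012, -0.819]]
force: [0.5, -0.7, -1.2]
finger_gap: 0.1
grip_force: 0.0
```

Call:
play_rows(motion=[[[0.087, -0.017, -0.126], [0, 0, 0], 0], [[0.173, -0.033, -0.252], [0, 0, 0], 0], [[0.173, -0.033, -0.252], [0, 0, 0], 0], [[0.173, -0.033, -0.252], [0, 0, 0], 0]])

```text
time_s: 4.1
position: [467.1, 32.3, 284.6]
orientation: [[-0.808, 0.194, 0.557], [0.151, 0.981, -0.123], [-0.57, -0.015, -0.821]]
force: [0.1, 0.1, -0.6]
finger_gap: 0.4
grip_force: 0.0
```

Run:
```python
from plan import *
st=env.state();print(st["position"],st["force"],st["time_s"])
ims=[]
for n in("scene","top"):
    p=imaging.get_image(n);b=p["pixels"].copy()
    u,v=proj(p,o);u,v=int(u),int(v)
    ims.append(cv2.resize(b[v-40:v+40,u-40:u+40],(400,400),interpolation=2))
cv2.imwrite("pics/push1.png",np.hstack(ims))
```

```text
[467.09542914  32.30294855 284.61467985] [ 0.08704583  0.07503189 -0.61685156] 4.1
```

View pics/push1.png

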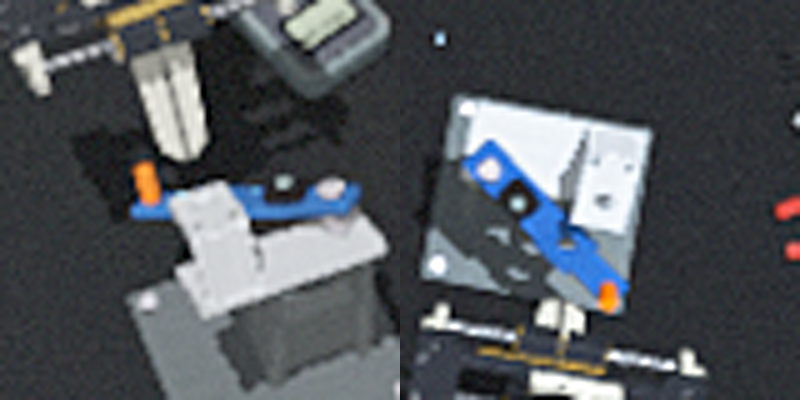

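Run:
```python
from plan import *
st=env.state()
rows(st["position"],st["orientation"],[(tcp([-105,-30,-17],186),TILT)])
print("tip in fork",R.T@(st["position"]+186*st["orientation"][:,2]-o))
```

```text
[454.2 -11.9 268.2] shift [-0.0487, -0.1772, -0.0719] turn [0.0023, -0.0007, 0.0007]
tip in fork [-92.04273961  13.04977104  -4.32183828]
```

Call:
play_rows(motion=[[[-0.0487, -0.1772, -0.0719], [0.0023, -0.0007, 0.0007], 0], [[-0.0487, -0.1772, -0.0719], [0.0023, -0.0007, 0.0007], 0], [[-0.0487, -0.1772, -0.0719], [0.0023, -0.0007, 0.0007], 0], [[-0.0487, -0.1772, -0.0719], [0.0023, -0.0007, 0.0007], 0], [[-0.0487, -0.1772, -0.0719], [0.0023, -0.0007, 0.0007], 0]])

```text
time_s: 4.7
position: [454.8, -11.6, 268.3]
orientation: [[-0.804, 0.188, 0.564], [0.154, 0.982, -0.108], [-0.575, -0.0, -0.818]]
force: [0.3, -0.4, -0.0]
finger_gap: 0.7
grip_force: 0.0
```

Now push along the arc to about a = 0.1.

Call:
play_rows(motion=[[[0.0555, -0.004, 0.039], [0, 0, 0], 0], [[0.076, -0.027, 0.056], [0, 0, 0], 0], [[0.096, -0.05, 0.072], [0, 0, 0], 0], [[0.112, -0.064, 0.085], [0, 0, 0], 0], [[0.128, -0.078, 0.098], [0, 0, 0], 0], [[0.145, -0.09, 0.112], [0, 0, 0], 0], [[0.162, -0.102, 0.125], [0, 0, 0], 0], [[0.18, -0.112, 0.139], [0, 0, 0], 0], [[0.199, -0.122, 0.153], [0, 0, 0], 0], [[0.218, -0.13, 0.167], [0, 0, 0], 0], [[0.237, -0.137, 0.181], [0, 0, 0], 0], [[0.237, -0.137, 0.181], [0, 0, 0], 0]])

```text
time_s: 5.9
position: [514.7, -47.3, 313.3]
orientation: [[-0.803, 0.19, 0.564], [0.155, 0.982, -0.11], [-0.575, -0.0, -0.818]]
force: [0.6, 1.6, -0.1]
finger_gap: 0.7
grip_force: 0.0
```

Run:
```python
from plan import *
st=env.state();print(st["position"],st["force"],st["time_s"])
ims=[]
for n in("scene","top"):
    p=imaging.get_image(n);b=p["pixels"].copy()
    u,v=proj(p,o);u,v=int(u),int(v)
    ims.append(cv2.resize(b[v-40:v+40,u-40:u+40],(400,400),interpolation=2))
cv2.imwrite("pics/push2.png",np.hstack(ims))
```

```text
[514.6797657  -47.25923806 313.31867286] [ 0.56222908  1.55466706 -0.1245889 ] 5.9
```

View pics/push2.png

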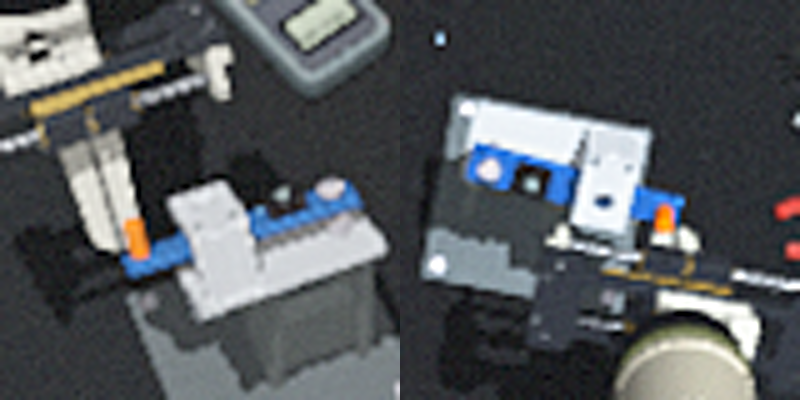

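Call:
play_rows(motion=[[[0.02, -0.006, 0.014], [0, 0, 0], 0], [[0.03, -0.008, 0.022], [0, 0, 0], 0], [[0.04, -0.01, 0.029], [0, 0, 0], 0], [[0.04, -0.01, 0.029], [0, 0, 0], 0]])

```text
time_s: 6.4
position: [522.5, -49.3, 319.1]
orientation: [[-0.808, 0.189, 0.559], [0.155, 0.982, -0.108], [-0.569, -0.001, -0.822]]
force: [-5.0, 1.5, -3.5]
finger_gap: 0.4
grip_force: 3.1
```

Call:
play_rows(motion=[[[0.006, -0.001, 0.004], [0, 0, 0], 0], [[0.012, -0.002, 0.008], [0, 0, 0], 0], [[0.012, -0.002, 0.008], [0, 0, 0], 0]])

```text
time_s: 6.7
position: [523.6, -49.6, 319.8]
orientation: [[-0.811, 0.189, 0.554], [0.155, 0.982, -0.107], [-0.564, -0.001, -0.826]]
force: [-10.7, 1.5, -5.9]
finger_gap: 0.0
grip_force: 6.3
```

Call:
play_rows(motion=[[[-0.06, 0.01, -0.03], [0, 0, 0], 0], [[-0.12, 0.02, -0.06], [0, 0, 0], 0], [[-0.2, 0.1, 0.15], [0, 0, 0], 0], [[-0.2, 0.4, 0.2], [0, 0, 0], 60], [[-0.2, 0.6, 0.2], [0, 0, 0], 60], [[-0.2, 0.8, 0.2], [0, 0, 0], 60], [[-0.2, 0.8, 0.2], [0, 0, 0], 60], [[-0.2, 0.8, 0.2], [0, 0, 0], 60], [[-0.2, 0.8, 0.2], [0, 0, 0], 60]])

```text
time_s: 7.6
position: [476.7, 155.8, 372.2]
orientation: [[-0.805, 0.182, 0.565], [0.149, 0.983, -0.104], [-0.574, 0.0, -0.819]]
force: [0.1, -0.3, -0.4]
finger_gap: 43.7
grip_force: 0.0
```

Run:
```python
from plan import *
st=env.state();print(st["position"],st["time_s"])
Ws=[]
for n in("scene","top"):
    p=imaging.get_image(n);W=cloud(p);Ws.append(W.reshape(-1,3))
    np.savez("%s1.npz"%n,**{k:np.array(v) for k,v in p.items()})
    print(n,*fit(W,F+[0]))
print(*fit(np.concatenate(Ws),F+[0]))
rows(st["position"],st["orientation"],[(np.array([489,292,345]),DOWN)])
```

```text
[476.74286748 155.79633688 372.23027663] 7.6
scene [ 6.41444647e+02 -1.63768926e+01 -2.00266531e-01 -4.77913789e-03] 809 1.4902395538901416
top [ 6.36964914e+02 -1.55641123e+01 -1.90994072e-01 -1.30606255e-02] 664 1.5971347896490655
[ 6.38893033e+02 -1.56200336e+01 -2.01316059e-01 -1.57386248e-02] 1467 1.862392322682929
[489 292 345] shift [0.049, 0.5448, -0.1089] turn [0.018, 0.0957, -0.0011]
```

Call:
play_rows(motion=[[[0.042, 0.55, -0.109], [0.018, 0.0957, -0.001], 60], [[0.042, 0.55, -0.109], [0.018, 0.0957, -0.001], 60], [[0.042, 0.55, -0.109], [0.018, 0.0957, -0.001], 60], [[0.042, 0.55, -0.109], [0.018, 0.0957, -0.001], 60], [[0.042, 0.55, -0.109], [0.018, 0.0957, -0.001], 60], [[0.042, 0.55, -0.109], [0.018, 0.0957, -0.001], 60], [[0.042, 0.55, -0.109], [0.018, 0.0957, -0.001], 60], [[0.042, 0.55, -0.109], [0.018, 0.0957, -0.001], 60]])

```text
time_s: 8.5
position: [487.0, 289.3, 345.7]
orientation: [[-0.981, 0.193, 0.02], [0.193, 0.981, -0.007], [-0.021, -0.003, -1.0]]
force: [0.5, -1.1, -1.6]
finger_gap: 60.2
grip_force: 0.0
```

Run:
```python
from plan import *
st=env.state();print(st["position"],st["orientation"],st["qpos"])
rows(st["position"],st["orientation"],[(np.array([487,292.5,272.5]),DOWN)])
ims=[]
for n in("scene","top"):
    p=imaging.get_image(n);b=p["pixels"].copy()
    u,v=proj(p,[488,292,120]);u,v=int(u),int(v)
    ims.append(cv2.resize(b[v-30:v+30,u-30:u+30],(400,400),interpolation=2))
cv2.imwrite("pics/grip1.png",np.hstack(ims))
```

```text
[486.9792378  289.27744371 345.66383666] [[-0.98106627  0.19263478  0.02002051]
 [ 0.19253576  0.98126654 -0.00677939]
 [-0.0209514  -0.00279637 -0.99977658]] [-24.41848057  28.5964626  -17.4339631  115.39582381  15.36130028
  37.48660486  26.86185679]
[487.  292.5 272.5] shift [0.0001, 0.0129, -0.2927] turn [0.0011, 0.0032, 0.0006]
```

View pics/grip1.png

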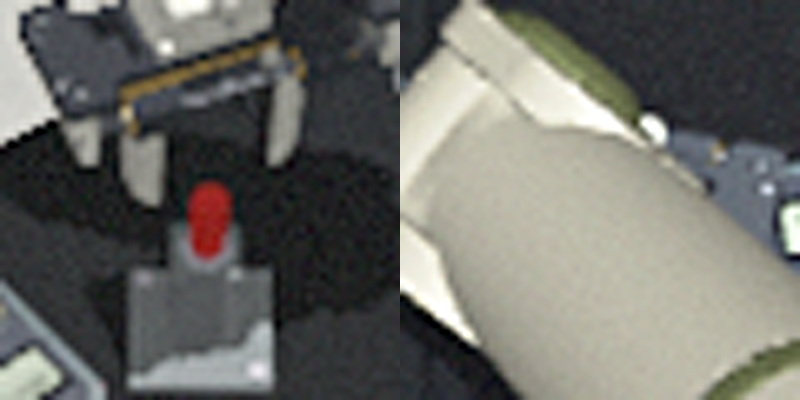

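Call:
play_rows(motion=[[[0.0, 0.013, -0.1], [0.0011, 0.0032, 0.0006], 60], [[0.0, 0.013, -0.2], [0.0011, 0.0032, 0.0006], 60], [[0.0, 0.013, -0.291], [0.0011, 0.0032, 0.0006], 60], [[0.0, 0.013, -0.291], [0.0011, 0.0032, 0.0006], 60], [[0.0, 0.013, -0.291], [0.0011, 0.0032, 0.0006], 60]])

```text
time_s: 9.1
position: [487.2, 290.1, 272.3]
orientation: [[-0.981, 0.192, 0.008], [0.192, 0.981, -0.007], [-0.009, -0.006, -1.0]]
force: [-0.4, 1.4, -0.1]
finger_gap: 59.9
grip_force: 0.0
```

Call:
play_rows(motion=[[[0, 0, 0], [0, 0, 0], 25], [[0, 0, 0], [0, 0, 0], 15], [[0, 0, 0], [0, 0, 0], 10], [[0, 0, 0], [0, 0, 0], 10], [[0, 0, 0], [0, 0, 0], 10], [[0, 0, 0], [0, 0, 0], 10]], grip_force=10)

```text
time_s: 9.7
position: [487.7, 292.3, 272.6]
orientation: [[-0.982, 0.191, 0.008], [0.191, 0.982, -0.001], [-0.008, 0.0, -1.0]]
force: [0.2, 4.7, -0.7]
finger_gap: 20.0
grip_force: 10.0
```

Call:
play_rows(motion=[[[0, 0.008, 0], [0, 0, 0], 10], [[0, 0.008, 0], [0, 0, 0], 10], [[0, 0.008, 0.05], [0, 0, 0], 10], [[0, 0.008, 0.15], [0, 0, 0], 10], [[0, 0.008, 0.25], [0, 0, 0], 10], [[0, 0.008, 0.35], [0, 0, 0], 10], [[0, 0.008, 0.4], [0, 0, 0], 10], [[0, 0.008, 0.4], [0, 0, 0], 10]], grip_force=40)

```text
time_s: 10.5
position: [487.3, 292.4, 373.2]
orientation: [[-0.981, 0.192, 0.007], [0.192, 0.981, -0.004], [-0.008, -0.003, -1.0]]
force: [0.5, -0.5, -1.2]
finger_gap: 19.1
grip_force: 39.9
```

Run:
```python
from plan import *
st=env.state();print(st["position"],st["orientation"],st["qpos"])
# standoff: tip 35 mm above mouth along z_f, with improved fork
import plan
R,o=frame(638,-16,-.193);T=np.stack([-R[:,0],R[:,1],-R[:,2]],1)
p=o+R[:,2]*(35+94.5+167)
rows(st["position"],st["orientation"],[(p,T)])
```

```text
[487.25473889 292.42188667 373.195428  ] [[-0.98134353  0.19212556  0.0072555 ]
 [ 0.19209797  0.98136619 -0.00433228]
 [-0.00795264 -0.00285769 -0.99996429]] [-23.40313794  26.82556553 -18.85765385 113.51361946  13.40792539
  41.53934319  28.47664922]
[471.1  16.6 432.9] shift [-0.0647, -1.1032, 0.2387] turn [-0.018, -0.0943, 0.0002]
```

Call:
play_rows(motion=[[[0, 0, 0.18], [0, 0, 0], 10], [[-0.03, -0.3, 0.24], [-0.009, -0.047, 0], 10], [[-0.04, -0.6, 0.24], [-0.018, -0.0943, 0.0002], 10], [[-0.065, -1, 0.24], [-0.018, -0.0943, 0.0002], 10], [[-0.065, -1, 0.24], [-0.018, -0.0943, 0.0002], 10], [[-0.065, -1, 0.24], [-0.018, -0.0943, 0.0002], 10], [[-0.065, -1, 0.24], [-0.018, -0.0943, 0.0002], 10], [[-0.065, -1, 0.24], [-0.018, -0.0943, 0.0002], 10], [[-0.065, -1, 0.24], [-0.018, -0.0943, 0.0002], 10], [[-0.065, -1, 0.24], [-0.018, -0.0943, 0.0002], 10], [[-0.065, -1, 0.24], [-0.018, -0.0943, 0.0002], 10], [[-0.065, -1, 0.24], [-0.018, -0.0943, 0.0002], 10]])

```text
time_s: 11.7
position: [471.2, 43.5, 431.6]
orientation: [[-0.805, 0.191, 0.561], [0.156, 0.982, -0.11], [-0.572, -0.001, -0.82]]
force: [0.5, 0.9, -1.5]
finger_gap: 19.5
grip_force: 39.9
```

Run:
```python
from plan import *
st=env.state();print(st["position"],st["time_s"])
R,o=frame(638,-16,-.193);T=np.stack([-R[:,0],R[:,1],-R[:,2]],1)
rows(st["position"],st["orientation"],[(o+R[:,2]*(25+94.5+167),T)])
```

```text
[471.16568502  43.47817891 431.62762539] 11.7
[476.7  15.5 424.7] shift [0.0222, -0.1118, -0.0278] turn [0.0001, -0.0003, -0.0002]
```

Call:
play_rows(motion=[[[0.022, -0.112, -0.028], [0, 0, 0], 10], [[0.022, -0.112, -0.028], [0, 0, 0], 10], [[0.022, -0.112, -0.028], [0, 0, 0], 10], [[0.022, -0.112, -0.028], [0, 0, 0], 10], [[0.022, -0.112, -0.028], [0, 0, 0], 10]])

```text
time_s: 12.2
position: [476.5, 15.4, 425.0]
orientation: [[-0.805, 0.191, 0.562], [0.156, 0.982, -0.11], [-0.573, -0.001, -0.82]]
force: [0.1, -0.8, -0.7]
finger_gap: 19.0
grip_force: 39.9
```

Run:
```python
from plan import *
st=env.state();print(st["position"],st["orientation"],st["time_s"])
ims=[]
for n in("scene","top"):
    p=imaging.get_image(n);b=p["pixels"].copy();W=cloud(p)
    np.savez("%s2.npz"%n,**{k:np.array(v) for k,v in p.items()})
    print(n,*fit(W,F+[0]))
    g=st["position"]+167*st["orientation"][:,2]
    for k in(94.5,68+26.5-60,26.5):print(n,"expected px at",k,np.round(proj(p,g+k*st["orientation"][:,2]),1))
    for t in("pin_tip","pin_head"):
        for q in spotter.outline_of(t,p)[:2]:
            X=W[q["pixels"]];X=X[~np.isnan(X[:,0])];P=(X-g)@st["orientation"]
            print(t,q["score"],q["pixel"],len(X),np.percentile(P,[5,50,95],axis=0).round(1).tolist())
    u,v=proj(p,o+R@[0,0,30]);u,v=int(u),int(v)
    c=cv2.resize(b[v-30:v+30,u-30:u+30],(400,400),interpolation=0);ims.append(c)
    print("crop origin",u-30,v-30)
cv2.imwrite("pics/ins1.png",np.hstack(ims))
```

```text
[476.49012847  15.41085495 425.00052191] [[-8.04828443e-01  1.90697987e-01  5.62036880e-01]
 [ 1.55891242e-01  9.81648442e-01 -1.09837412e-01]
 [-5.72668401e-01 -7.83646364e-04 -8.19786734e-01]] 12.2
scene [ 6.41427601e+02 -1.65911332e+01 -2.06607458e-01 -9.36701218e-03] 815 1.4720373208406556
scene expected px at 94.5 [227.2 209.4]
scene expected px at 34.5 [222.4 192. ]
scene expected px at 26.5 [221.7 189.7]
pin_tip 0.53 [192.2, 221.9] 147 [[-10.7, -7.1, -14.1], [-3.8, -0.4, 23.8], [5.8, 8.0, 86.6]]
pin_head 0.53 [189.2, 223.2] 158 [[-10.8, -7.9, -17.1], [-3.8, -0.4, 20.5], [3.2, 7.3, 82.1]]
pin_head 0.52 [169.7, 280.9] 497 [[223.8, 237.2, 92.0], [251.8, 269.5, 148.3], [302.7, 313.9, 177.5]]
crop origin 196 178
top [ 6.36967923e+02 -1.58820080e+01 -1.85735820e-01 -1.54210543e-02] 667 1.4548291083338238
top expected px at 94.5 [299.5 179.8]
top expected px at 34.5 [299.5 187.8]
top expected px at 26.5 [299.5 188.9]
pin_tip 0.6 [189.5, 304.4] 69 [[-8.4, -26.9, -19.7], [-4.5, -0.9, 21.1], [102.9, 5.7, 266.4]]
pin_tip 0.41 [236.5, 357.3] 275 [[197.8, -308.8, 161.6], [223.9, -281.8, 180.3], [248.9, -252.1, 199.1]]
pin_head 0.5 [223.7, 214.3] 436 [[227.0, 238.9, 88.4], [261.8, 271.3, 139.4], [306.4, 313.3, 170.8]]
pin_head 0.4 [187.9, 301.1] 62 [[-8.8, -10.1, -21.1], [-4.6, -0.4, 17.9], [1.7, 5.7, 73.5]]
crop origin 269 149
```

View pics/ins1.png

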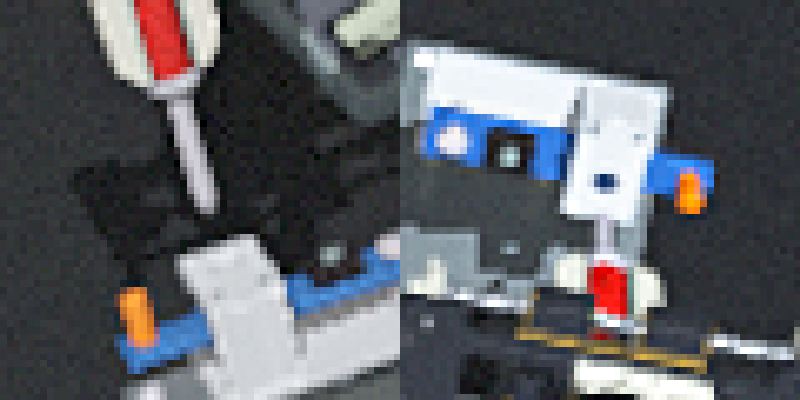

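Run:
```python
from plan import *
st=env.state();g=st["position"]+167*st["orientation"][:,2];Rt=st["orientation"]
for n in("scene","top"):
    p=dict(np.load(n+"2.npz"));W=cloud(p);b=p["pixels"].astype(int)
    cam=-p["R"].T@p["t"];print(n,"view dir in tool",((g-cam)/np.linalg.norm(g-cam))@Rt)
    P=(W-g)@Rt
    red=(b[...,2]>110)&(b[...,1]<70)&(b[...,0]<70)&(np.linalg.norm(P,axis=-1)<45)
    sh=(abs(P[...,0])<15)&(abs(P[...,1])<12)&(P[...,2]>32)&(P[...,2]<92)
    for nm,m,r in(("red",red,10),("shaft",sh,5)):
        Q=P[m]
        if len(Q)<4: print(nm,len(Q));continue
        f=lambda c:np.hypot(Q[:,0]-c[0],Q[:,1]-c[1])-r
        s=least_squares(f,[0,0],loss="soft_l1",f_scale=1.5);print(nm,len(Q),s.x,np.median(abs(f(s.x))),Q.mean(0))
    # image-based: hole dark pixel centroid & candidates
    for F2 in([638,-16,-.193],[641.4,-16.4,-.2],[637,-15.8,-.188]):
        print(F2,"hole px",np.round(proj(p,frame(*F2)[1]),1),"lug corners",[np.round(proj(p,frame(*F2)[1]+frame(*F2)[0]@[x,y,0]),1).tolist() for x in(-18,34) for y in(-18,18)])
    u,v=np.round(proj(p,[638,-16,190])).astype(int)
    print(p["pixels"][v-6:v+7,u-9:u+10].mean(-1).astype(int));print("origin col,row",u-9,v-6)
```

```text
scene view dir in tool [0.9156842  0.14727906 0.37394026]
red 77 [3.23219861 1.68492471] 2.181248812632438 [-4.39747454  0.43099904 -2.17366332]
shaft 58 [1.68166014 0.69390129] 1.2898665332249322 [-0.72954805  0.70440667 61.8700489 ]
[638, -16, -0.193] hole px [229.2 216.6] lug corners [[222.3, 216.4], [233.1, 212.5], [226.7, 222.8], [237.8, 218.8]]
[641.4, -16.4, -0.2] hole px [229.7 217.5] lug corners [[222.7, 217.2], [233.6, 213.4], [227.1, 223.7], [238.2, 219.8]]
[637, -15.8, -0.188] hole px [229.1 216.3] lug corners [[222.1, 216.1], [232.9, 212.2], [226.6, 222.6], [237.7, 218.5]]
[[ 32  52  57  55  51  28  27  25  31  31  22  27  28  27  24  32  54  48
   22]
 [ 47  53  52  53  57  46  28  31  20  26  23  15  13  14  17  39  48  45
   19]
 [ 46  56  51  41  47  35  22  18  15   8  66 101 155 164  79  12  27  31
   32]
 [ 46  46  39  19  17  22  22  68  95 146 188 194 214 225 164  34  20  23
   31]
 [ 23  33  30  18  80 106 152 186 194 219 232 224 221 224 205 111  17  23
   34]
 [ 40  38  90 160 192 194 211 229 232 235 231 215 208 217 219 179  65  16
   23]
 [ 49  40 116 208 233
[... 1541 characters left out ...]
2 250 247 205 124 135
  135]
 [ 95  76  54  93 220 254 250 224 104  51  67 162 242 252 246 194 127 137
  139]
 [ 76  77  54 134 241 252 249 249 218 155 172 228 250 251 240 163 144 124
  126]
 [ 75  66  51 174 251 250 246 252 255 250 249 250 249 251 235 171 128  31
   54]
 [ 77  65  65 218 255 254 248 248 249 252 248 248 250 247 213 152 126  31
   43]
 [ 73  65  84 197 254 253 249 250 243 242 246 250 252 248 205 146 110  30
   40]
 [ 70  69  62  48 118 167 178 182 181 205 232 247 252 238 172 137  78  44
   50]
 [ 74  71  69  63  53  55  49  56 146 215 179 150 222 216 178 143  59  46
   46]
 [ 65  70  67  70  67  66  59  75 154 215 170  98 149 151 163 134  35  42
   47]]
origin col,row 290 171
```

Call:
play_rows(motion=[[[0.011, -0.004, 0.008], [0, 0, 0], 10], [[0.034, -0.008, -0.025], [0, 0, 0], 10], [[0.056, -0.013, -0.058], [0, 0, 0], 10], [[0.056, -0.013, -0.058], [0, 0, 0], 10]], grip_force=30)

```text
time_s: 12.9
position: [490.8, 11.5, 409.7]
orientation: [[-0.805, 0.192, 0.561], [0.156, 0.981, -0.111], [-0.572, -0.002, -0.82]]
force: [-0.3, -0.1, -0.1]
finger_gap: 19.5
grip_force: 30.0
```

Call:
play_rows(motion=[[[0.007, -0.001, -0.01], [0, 0, 0], 10], [[0.014, -0.003, -0.02], [0, 0, 0], 10], [[0.02, -0.004, -0.03], [0, 0, 0], 10], [[0.027, -0.005, -0.039], [0, 0, 0], 10], [[0.027, -0.005, -0.039], [0, 0, 0], 10]])

```text
time_s: 13.4
position: [497.3, 10.1, 400.6]
orientation: [[-0.805, 0.192, 0.562], [0.157, 0.981, -0.111], [-0.572, -0.001, -0.82]]
force: [-0.4, -0.2, -1.6]
finger_gap: 19.7
grip_force: 30.0
```

```bash
cat > look.py <<'E'
from plan import *
import sys
st=env.state();R,o=frame(638,-16,-.193)
print(st["position"],st["time_s"],"force fork",(R.T@st["force"]).round(1),"moment",(R.T@st["moment"]).round(2))
print("tip nominal fork",(R.T@(st["position"]+261.5*st["orientation"][:,2]-o)).round(1),"tilt",(R.T@st["orientation"][:,2]).round(3))
E
python3 look.py
```

```text
[497.28516537  10.05860422 400.55051348] 13.4 force fork [-1.2 -0.3 -1.1] moment [-0.    0.72 -0.03]
tip nominal fork [ 3.2 -1.7 -6.9] tilt [-0.001 -0.001 -1.   ]
```

Call:
play_rows(motion=[[[0.009, 0.002, -0.013], [0, 0, 0], 10], [[0.018, 0.0, -0.026], [0, 0, 0], 10], [[0.027, -0.001, -0.039], [0, 0, 0], 10], [[0.036, -0.003, -0.052], [0, 0, 0], 10], [[0.036, -0.003, -0.052], [0, 0, 0], 10]])

```text
time_s: 13.9
position: [506.4, 9.2, 387.3]
orientation: [[-0.805, 0.192, 0.561], [0.157, 0.981, -0.111], [-0.572, -0.001, -0.82]]
force: [0.7, -0.7, -0.4]
finger_gap: 19.6
grip_force: 30.0
```

```bash
python3 look.py
```

```text
[506.40975031   9.23838701 387.28558701] 13.9 force fork [ 0.5 -0.6 -0.8] moment [ 0.03  0.68 -0.01]
tip nominal fork [  3.   -0.8 -23. ] tilt [-0.002 -0.001 -1.   ]
```

Call:
play_rows(motion=[[[0.009, -0.002, -0.013], [0, 0, 0], 10], [[0.018, -0.003, -0.026], [0, 0, 0], 10], [[0.027, -0.005, -0.039], [0, 0, 0], 10], [[0.036, -0.006, -0.052], [0, 0, 0], 10], [[0.045, -0.008, -0.065], [0, 0, 0], 10], [[0.054, -0.01, -0.078], [0, 0, 0], 10], [[0.054, -0.01, -0.078], [0, 0, 0], 10]])

```text
time_s: 14.6
position: [520.0, 6.7, 367.7]
orientation: [[-0.805, 0.192, 0.561], [0.157, 0.981, -0.111], [-0.572, -0.001, -0.82]]
force: [-1.4, 0.2, -0.6]
finger_gap: 19.4
grip_force: 30.0
```

```bash
python3 look.py
```

```text
[519.95642002   6.73092008 367.66272958] 14.6 force fork [-1.5 -0.1  0.4] moment [0.01 0.72 0.03]
tip nominal fork [  3.   -0.7 -47. ] tilt [-0.002 -0.001 -1.   ]
```

Call:
play_rows(motion=[[[0.009, -0.002, -0.013], [0, 0, 0], 10], [[0.018, -0.003, -0.026], [0, 0, 0], 10], [[0.027, -0.005, -0.039], [0, 0, 0], 10], [[0.038, -0.007, -0.056], [0, 0, 0], 10], [[0.038, -0.007, -0.056], [0, 0, 0], 10]])

```text
time_s: 15.1
position: [529.5, 5.0, 353.5]
orientation: [[-0.805, 0.192, 0.561], [0.157, 0.981, -0.111], [-0.572, -0.001, -0.82]]
force: [0.7, -1.0, -2.1]
finger_gap: 19.7
grip_force: 30.0
```

Call:
play_rows(motion=[[[0.002, 0, -0.0033], [0, 0, 0], 10], [[0.0045, -0.001, -0.0066], [0, 0, 0], 10], [[0.0068, -0.001, -0.01], [0, 0, 0], 10], [[0.0068, -0.001, -0.01], [0, 0, 0], 10]])

```text
time_s: 15.5
position: [531.0, 4.9, 351.6]
orientation: [[-0.805, 0.192, 0.562], [0.157, 0.981, -0.111], [-0.573, -0.001, -0.82]]
force: [-0.9, 0.6, -1.5]
finger_gap: 19.5
grip_force: 30.0
```

```bash
python3 look.py
```

```text
[530.95736105   4.90740488 351.64655824] 15.5 force fork [-1.6  0.4 -0.6] moment [0.02 0.67 0.06]
tip nominal fork [  3.1  -0.3 -66.5] tilt [-0.001 -0.001 -1.   ]
```

Keep lowering in ~1 mm steps until the axial force rises.

Call:
play_rows(motion=[[[0.0023, -0.0005, -0.0033], [0, 0, 0], 10], [[0.0045, -0.001, -0.0066], [0, 0, 0], 10], [[0.0045, -0.001, -0.0066], [0, 0, 0], 10]])

```text
time_s: 15.8
position: [531.3, 4.9, 350.8]
orientation: [[-0.804, 0.191, 0.563], [0.156, 0.982, -0.11], [-0.573, -0.001, -0.819]]
force: [-10.4, 2.2, 12.4]
finger_gap: 19.3
grip_force: 30.0
```

Call:
play_rows(motion=[[[0.0023, -0.0005, -0.0033], [0, 0, 0], 10], [[0.0045, -0.001, -0.0066], [0, 0, 0], 10], [[0.0045, -0.001, -0.0066], [0, 0, 0], 10]])

```text
time_s: 16.1
position: [531.9, 4.7, 349.8]
orientation: [[-0.804, 0.191, 0.563], [0.156, 0.982, -0.11], [-0.574, -0.001, -0.819]]
force: [-18.3, 2.2, 24.6]
finger_gap: 19.3
grip_force: 30.0
```

```bash
python3 look.py
```

```text
[531.88108499   4.6879322  349.80900703] 16.1 force fork [-0.9 -1.4 30.7] moment [-0.35  0.91  0.03]
tip nominal fork [  3.3  -0.  -68.6] tilt [ 0.001  0.    -1.   ]
```

Call:
play_rows(motion=[[[-0.003, 0.001, 0.0045], [0, 0, 0], 10], [[-0.003, 0.001, 0.0045], [0, 0, 0], 50], [[-0.003, 0.001, 0.0045], [0, 0, 0], 50], [[-0.003, 0.001, 0.0045], [0, 0, 0], 50], [[-0.003, 0.001, 0.0045], [0, 0, 0], 50], [[-0.003, 0.001, 0.0045], [0, 0, 0], 50]])

```text
time_s: 16.7
position: [532.5, 4.6, 349.3]
orientation: [[-0.805, 0.192, 0.562], [0.157, 0.981, -0.111], [-0.572, -0.001, -0.82]]
force: [-0.6, 0.1, 0.3]
finger_gap: 49.3
grip_force: 0.0
```

Call:
play_rows(motion=[[[-0.03, 0.006, 0.044], [0, 0, 0], 50], [[-0.08, 0.016, 0.116], [0, 0, 0], 50], [[-0.15, 0.03, 0.218], [0, 0, 0], 50], [[-0.225, 0.044, 0.328], [0, 0, 0], 50], [[-0.225, 0.15, 0.4], [0, 0, 0], 50], [[-0.225, 0.4, 0.4], [0, 0, 0], 50], [[-0.225, 0.6, 0.4], [0, 0, 0], 50], [[-0.225, 0.6, 0.4], [0, 0, 0], 50], [[-0.225, 0.6, 0.4], [0, 0, 0], 50], [[-0.225, 0.6, 0.4], [0, 0, 0], 50], [[-0.225, 0.6, 0.4], [0, 0, 0], 50]])

```text
time_s: 17.8
position: [476.1, 153.3, 449.2]
orientation: [[-0.805, 0.194, 0.561], [0.158, 0.981, -0.113], [-0.572, -0.002, -0.82]]
force: [-0.4, -0.5, 0.3]
finger_gap: 50.1
grip_force: 0.0
```

Run:
```python
from plan import *
st=env.state();print(st["position"],st["force"],st["qvel"],st["time_s"])
ims=[]
for n in("scene","top"):
    p=imaging.get_image(n);b=p["pixels"].copy();W=cloud(p);P=(W-o)@R
    red=(b[...,2]>110)&(b[...,1]<70)&(b[...,0]<70)&(np.linalg.norm(P-[0,0,30],axis=-1)<60)
    print(n,fit(W,F+[0])[0],"red in fork",np.percentile(P[red],[5,50,95],axis=0).round(1).tolist())
    u,v=proj(p,o+R@[0,0,20]);u,v=int(u),int(v)
    ims.append(cv2.resize(b[v-30:v+30,u-30:u+30],(400,400),interpolation=2))
cv2.imwrite("pics/fin.png",np.hstack(ims))
```

```text
[476.10935093 153.32964355 449.2222066 ] [-0.40826579 -0.47676988  0.32882482] [ 0.64032322 -0.13534069  0.13340099 -0.01528391 -0.09479627  0.03499244
  0.04670657] 17.8
scene [ 6.40695397e+02 -1.56615771e+01 -2.18537363e-01 -2.46936971e-02] red in fork [[-5.3, -8.5, 11.9], [5.6, -1.0, 30.5], [10.2, 8.3, 46.6]]
top [ 6.36429323e+02 -1.57803821e+01 -1.91383615e-01 -1.90440017e-02] red in fork [[-7.6, -3.2, 13.6], [2.4, 3.5, 45.3], [7.2, 9.4, 51.0]]
```

View pics/fin.png

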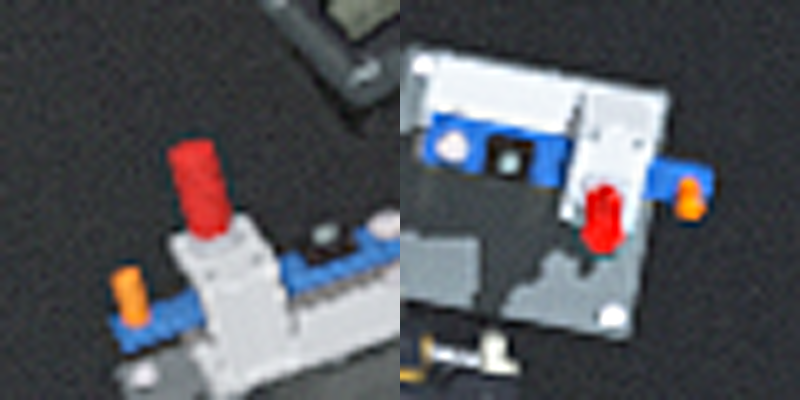

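The picture shows the pin seated: its collar is on the upper lug (scene crop near 215,240), its head is parallel to the orange post, the blue arm is home, and the gripper is clear. Handing in.

```bash
python3 -c "
from cell import order
print(order.finish_job())"
```

```text
the job is handed in; nothing more can be done
None
```

The arm is home in the fork, the pin is seated through the lug, arm and bed with its collar on the upper lug, and I let go of it and handed the job in at about 18 s; no verdict came back.

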